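# Right a parts tub and stack it, not nest it

### The job

The empty white stack-nest parts tub is standing on its end on the cutting mat. First lay it gently down on its base on the mat and let go of it; then take it afresh and stack it squarely on the grey tub that holds the carved parts, with its yellow end over the grey tub's blue end, so that its feet sit on the ledges rather than nesting down onto the parts. Leave the grey tub where it stands, do not let the white tub topple or drop, and do not disturb the paint jar, the model tram or the brush.

Things in the scene. Friction and masses are not known exactly. Their poses are not given: they have to be found in the camera images.
- tote_mid (a point): (Sizes in mm.) Centre of the empty white stack-nest tub (about 160 g), 130 long (x) x 69 wide (y) x 54 high (z), 27 above its underside. x points to its yellow end (the other end is blue), z out of its mouth. It starts standing on its blue end on the mat: x straight up, mouth sideways, 130 high. Can be pinched across its 69 width
- tote: The white tub: origin at the centre of its underside, axes as tote_mid. Walls 3 thick. From 22 to 54 up it is 130 x 69 outside with plain upright long sides, open on top; below 22 a trough 116 x 37 with four feet level with the underside. The end walls are only 42 high. Yellow end over the grey tub's blue end it stacks, 50 higher than the grey tub; yellow over yellow it nests, only 34 higher
- tote_yellow (a point): Middle of the white tub's yellow end face, 65 from its centre along its x
- tote_foot (a point): Underside of one foot of the white tub, at x 44, y 23 from its centre line. The feet, 16 long (x), are centred at x = 44 and x = -22 on both sides and reach out to y = 27 and -27
- base_mid (a point): Centre, half-way up (27), of the dark grey tub, shaped exactly like the white one, about 500 g with the carved wooden parts on its floor (below 15). Loose, it stands upright on the mat at any heading; x along its length to its yellow end (the other is blue), z up
- base_ledge (a point): Top of one of the grey tub's four ledges, 50 above its underside, 4 below the rim of the long walls. The ledges, 16 long, are at x = -44 and 22 on both sides and reach 11 inwards from the long walls' inner faces (y = 31.5 and -31.5); feet set on them have 4 play sideways and are not stopped lengthwise
- base: The grey tub itself: origin at the centre of its underside, axes as base_mid
- mat: Green-grey cutting mat with a blue grid, 560 x 880 x 3 thick (origin under its centre), fixed; everything stands on it. Its top is at z = 3 mm
- jar_pt (a point): Bystander: paint jar, 48 across, 60 high; the point is on its axis 20 up
- tram_pt (a point): Bystander: small carved wooden model tram, 70 x 30 x 41 high; the point is 20 above its underside
- brush_pt (a point): Bystander: brush lying flat, 160 long, about 20 high; the point is near its middle
Not all that is in view belongs to the job. Leave any orange look-alike of the tote alone.

How it is judged:
By the outcome, as a careful person would: the job done as asked, in the order asked, and still so for the second after the job is handed in, with the robot touching nothing.
It also fails if it takes over 58 s, if anything falls off the work surface, if the arm or the gripper's body presses on something with over 40 N, if the wrist force passes 120 N, or if a joint passes its speed limit or range.

### The arm

A 6-joint arm with a two-finger parallel gripper is mounted at the origin on the work surface. World frame = base frame: x ahead of the robot, y to its left, z up, the work surface at z = 0. Lengths are in m, angles in rad, forces in N, time in s.
With the tool pointing down it reaches from about 0.325 to 0.775 m from the base axis. Payload 5.5 kg.
Tool frame: the origin (TCP) lies between the finger pads; the fingertips stand 8 mm ahead of it and the grasp point (between the pads) lies 11 mm behind it (tcp_to_tips is the distance from the TCP to the fingertips, in m); z points along the fingers, y is the line along which they close (so a half turn about z gives the same grasp; the last joint's range is limited). The gripper opens to 88 mm and grips with 3 to 60 N. Pads are 20 mm wide; open, the fingers measure 115 mm over their backs; the gripper's body (75 mm by 178 mm) begins 61 mm behind the grasp point.
Start: joints at [-1.217, 0.091, 1.231, -0, 1.82, -0.057], TCP at [0.24, -0.55, 0.231] pointing down, gripper open.
Joint ranges: [-2.87, 2.87], [-0.86, 2.18], [0.17, 2.46], [-1.51, 4.65], [0.06, 2.69], [-2.65, 2.65]. Speed limits (rad/s): [2.57, 2.57, 3.01, 3.14, 3.14, 3.14].

### API

Orientations are given as a unit quaternion [w, x, y, z].
In Python, from bench import * gives the robot as it stands. Calls block until the motion is done:
- move_to(position, orientation): joint-space move of the TCP to a pose.
- move_l(position, speed=0.15, orientation=None): straight line of the TCP; orientation=None keeps the orientation; speed is the mean speed in m/s.
- movej(angles): joint-space move.
- gripper_open() and close(): open the fingers fully, or close them until they stop; the grip force is fixed at half the most.
- hold(seconds).
- inverse_kinematics(position, orientation): joint angles nearest the present ones, or None.
- state(): the state.
- get_image(name): name is "scene" or "top"; returns a dict with "frame" (420x560x3 uint8, blue, green, red), "depth" (420x560 float32, m along the optical axis (not along the pixel's ray), 0 where there is no reading), "camera_matrix" (3x3 intrinsics, pixels), "k1" (the pictures are not rectified: a ray, as slopes to the right and down, at radius r is drawn at 1 + k1 r^2 times it, then the intrinsics apply), "view" (4x4, takes a point from world to camera coordinates). Camera axes: x right, y up, looking along -z (the intrinsics and any distortion apply to the point x, -y, -z); pixel columns grow to the right and rows downward; lengths in m; the calibration is good to about 2 mm. A picture is of the moment at which its call begins.
A pose or a line that the arm cannot do raises IKError and nothing moves.
- job_done(): hands the job in; it is judged then, once.
The state is a dict: "time": time; "joint_pos": joint angles; "dq": joint speeds; "joint_torque": joint torques, N m; "ee_pos": TCP position; "ee_rot": TCP orientation; "ft_force": force on the tool from outside, world axes, zero at the start; "moment": the same for the moment, N m; "finger_gap": finger opening in m; "finger_force": force on a finger pad.
Only numpy, scipy, OpenCV 4.12 (cv2) and the standard library are available. Lean on these libraries where they do the work, as an engineer would, in place of code of your own. Each camera call takes 0.05 s, during which the arm holds its last target. There are 200 camera calls.

## Working session

There is one attempt and no reset: what is moved stays moved. The work goes in short steps, each a Python script; the robot and the scene stay as the last script left them, time stands still between calls to the robot, and variables do not carry over. Pictures are saved under pics/ and viewed, at most 10 in all, crops included, and the job is handed in when it is done.

```bash
ls; mkdir -p pics
cat > h.py <<'E'
from bench import *
import numpy as np, cv2
def cloud(im):
    K=np.array(im["camera_matrix"]);k1=im["k1"];V=np.array(im["view"]);d=im["depth"]
    v,u=np.mgrid[0:d.shape[0],0:d.shape[1]]
    a=(u-K[0,2])/K[0,0];b=(v-K[1,2])/K[1,1]
    rd=np.hypot(a,b);r=rd.copy()
    for _ in range(20): r=rd/(1+k1*r*r)
    s=np.where(rd>0,r/np.maximum(rd,1e-9),1);a=a*s;b=b*s
    P=np.stack([a*d,-b*d,-d],-1)
    R=V[:3,:3];t=V[:3,3]
    W=(P-t)@R
    W[d==0]=np.nan
    return W
E
python3 - <<'E'
from h import *
for n in("top","scene"):
    im=get_image(n);cv2.imwrite(f"pics/{n}0.png",im["frame"]);W=cloud(im);np.save(f"pics/{n}0.npy",W)
    V=np.array(im["view"]);print(n,im["camera_matrix"],im["k1"],-V[:3,:3].T@V[:3,3],V[2,:3])
s=state();print(s)
E
```

```text
pics
top [[531.58100441   0.         277.83488584]
 [  0.         531.58100441 209.39459745]
 [  0.           0.           1.        ]] -0.1192383242523202 [0.30048301 0.12993351 1.70044951] [-1.47611782e-01 -3.15764364e-04  9.89045329e-01]
scene [[442.91909506   0.         283.49279104]
 [  0.         442.91909506 216.19779619]
 [  0.           0.           1.        ]] 0.0207095196094438 [ 1.35251704 -0.48633078  0.93003703] [ 0.62818755 -0.46558922  0.62338357]
{'time': 0.1, 'joint_pos': array([-1.21669433e+00,  9.17929901e-02,  1.23171964e+00, -1.52117615e-05,
        1.81976204e+00, -5.66959930e-02]), 'dq': array([ 0.00217806, -0.00194548, -0.00296091,  0.00027545,  0.00092703,
       -0.0005682 ]), 'joint_torque': array([ 2.88468611e-03, -4.47857380e+01, -4.07571423e+01,  6.99830172e-02,
        2.83732067e-02, -9.25919608e-05]), 'ee_pos': array([ 0.23952187, -0.54987029,  0.22964015]), 'ee_rot': array([-8.30634711e-04,  9.78979719e-01,  2.03955882e-01, -1.31891656e-04]), 'ft_force': array([ 0.2820082 , -0.87983279,  0.0923314 ]), 'moment': array([ 0.03153393,  0.07899971, -0.02757285]), 'finger_force': 0.0, 'finger_gap': 0.08758278490533528}
```

View pics/top0.png

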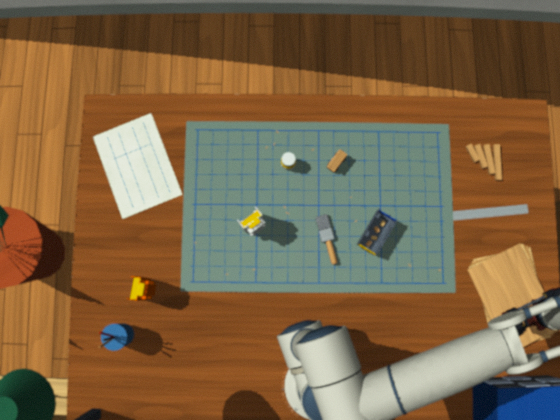

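View pics/scene0.png

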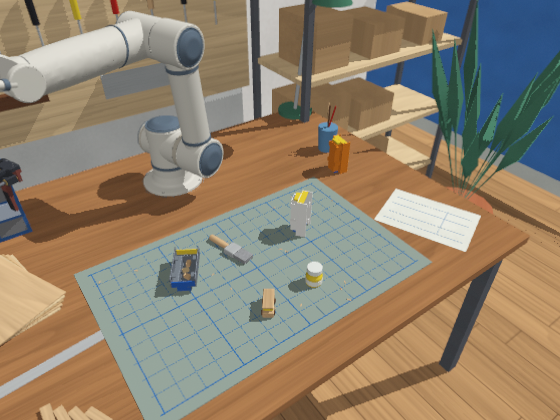

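The top view shows the white tub standing at about (252,222), the grey tub at (378,233), the brush at (328,238), the jar at (289,159) and the tram at (338,161). The orange look-alike is at (143,290). Next I'll measure them.

Run:
```python
from h import *
T=np.load("pics/top0.npy");S=np.load("pics/scene0.npy")
ft=cv2.imread("pics/top0.png");fs=cv2.imread("pics/scene0.png")
def rect(p):
    (c,s,a)=cv2.minAreaRect((p[:,:2]*1000).astype(np.float32));return np.round(c,1),np.round(s,1),round(a,1)
def reg(T,f,u0,u1,v0,v1,zmin,zmax=.3):
    p=T[v0:v1,u0:u1].reshape(-1,3);c=f[v0:v1,u0:u1].reshape(-1,3)
    m=(p[:,2]>zmin)&(p[:,2]<zmax);return p[m],c[m]
print("mat",np.nanmedian(T[260:280,210:240,2]),np.nanmedian(S[320:340,140:160,2]))
for n,b in dict(white=(225,285,195,250),grey=(345,412,200,265),brush=(310,343,205,270),jar=(275,303,145,175),tram=(322,352,145,177)).items():
    p,c=reg(T,ft,*b,.010);print(n,len(p),p.min(0).round(3),p.max(0).round(3),rect(p))
for n,b,z in(("white",(225,285,195,250),.12),("grey",(345,412,200,265),.045)):
    p,c=reg(T,ft,*b,z);h=cv2.cvtColor(c[None],cv2.COLOR_BGR2HSV)[0]
    ye=(h[:,0]>18)&(h[:,0]<35)&(h[:,1]>120);bl=(h[:,0]>100)&(h[:,0]<130)&(h[:,1]>120)
    print(n,"top z",np.percentile(p[:,2],[5,50,95]).round(4),rect(p),"yel",ye.sum(),p[ye].mean(0).round(4),rect(p[ye]) if ye.any() else 0,"blu",bl.sum(),p[bl].mean(0).round(4) if bl.any() else 0)
for n,b in dict(white=(280,325,180,245),grey=(160,210,240,300)).items():
    p,c=reg(S,fs,*b,.010);h=cv2.cvtColor(c[None],cv2.COLOR_BGR2HSV)[0]
    ye=(h[:,0]>18)&(h[:,0]<35)&(h[:,1]>120);bl=(h[:,0]>100)&(h[:,0]<130)&(h[:,1]>120)
    print("S",n,len(p),p.min(0).round(3),p.max(0).round(3),rect(p),"yel",p[ye].mean(0),rect(p[ye]),"blu",p[bl].mean(0))
a=cv2.resize(ft[190:260,220:290],(400,400),interpolation=cv2.INTER_CUBIC)
b=cv2.resize(ft[200:270,343:413],(400,400),interpolation=cv2.INTER_CUBIC)
cv2.imwrite("pics/c1.png",np.hstack([a,b]))
a=cv2.resize(fs[180:250,265:335],(400,400),interpolation=cv2.INTER_CUBIC)
b=cv2.resize(fs[235:305,150:220],(400,400),interpolation=cv2.INTER_CUBIC)
cv2.imwrite("pics/c2.png",np.hstack([a,b]))
```

```text
mat 0.00254263811537652 0.004341731232899713
white 510 [0.425 0.111 0.01 ] [0.599 0.301 0.141] (array([511.8, 205.3]), array([174.4, 189.9]), 0.4)
grey 900 [ 0.383 -0.299  0.01 ] [ 0.586 -0.084  0.067] (array([ 485. , -191.8]), array([213. , 204.5]), 88.6)
brush 529 [ 0.379 -0.076  0.01 ] [0.569 0.027 0.032] (array([473.7, -24.4]), array([103.4, 190.2]), 89.9)
jar 236 [0.669 0.053 0.01 ] [0.766 0.137 0.074] (array([717.5,  94.1]), array([84.4, 95.6]), 88.4)
tram 272 [ 0.663 -0.107  0.01 ] [ 0.769 -0.012  0.054] (array([715.8, -59.1]), array([104.6,  94.9]), 0.7)
white top z [0.1226 0.1317 0.1374] (array([500.5, 209.1]), array([53.2, 69.3]), 36.2) yel 184 [0.5027 0.2078 0.1327] (array([500.3, 207.3]), array([34.6, 60.7]), 37.1) blu 0 0
grey top z [0.0461 0.0538 0.0609] (array([ 478.5, -180.9]), array([ 70.8, 131.3]), 58.7) yel 7 [ 0.4266 -0.1437  0.0498] (array([ 429.7, -139.6]), array([37.2,  3.7]), 56.7) blu 14 [ 0.5331 -0.213   0.0478]
S white 792 [0.424 0.17  0.01 ] [0.547 0.355 0.138] (array([468.8, 261.8]), array([ 57.8, 205.6]), 33.5) yel [0.50219922 0.2088289  0.13330369] (array([499.7, 208.6]), array([33.9, 62. ]), 37.8) blu [0.50128054 0.18335991 0.01094869]
S grey 979 [ 0.36  -0.244  0.01 ] [ 0.555 -0.106  0.062] (array([ 449.4, -162.2]), array([ 69.5, 210.2]), 58.8) yel [ 0.42492009 -0.14987156  0.03890772] (array([ 424.7, -150.1]), array([58.1, 11.2]), 62.2) blu [ 0.53379155 -0.21461693  0.03259076]
```

View pics/c1.png

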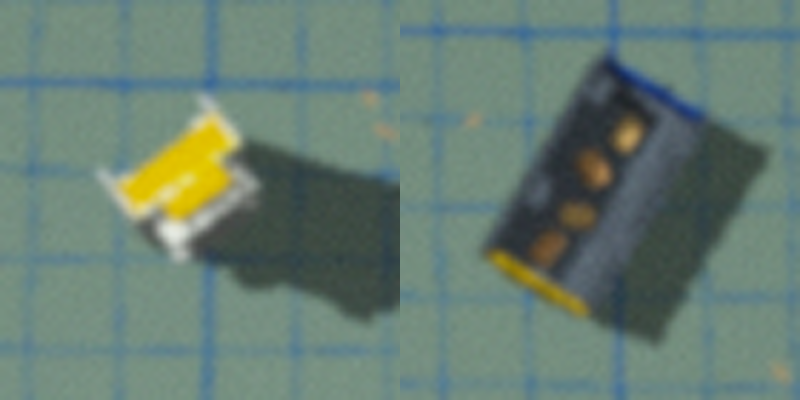

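View pics/c2.png

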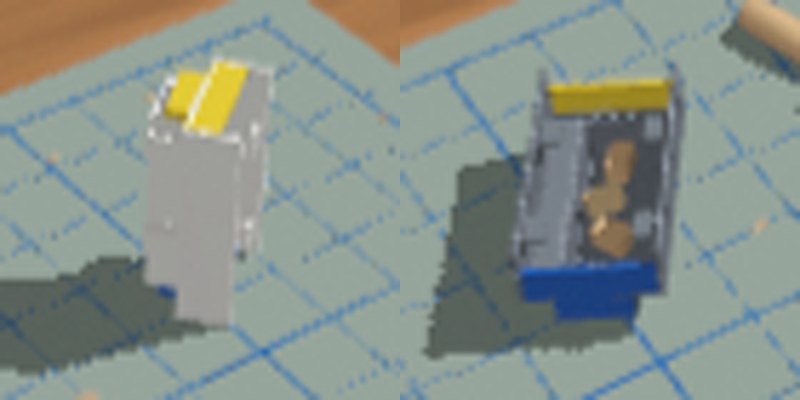

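The crops show the white tub's mouth facing up-left in the top view (about +37° in the world), with its trough at lower right. The grey tub's yellow end is at lower left and its blue end at upper right, giving a heading of about 148°. Measured sizes match: 53×69 with top at 133 mm, and 71×131 with top at 57 mm. I'll check IK for a tilted grasp that turns the tub onto its base.

```bash
cat >> h.py <<'E'
from scipy.spatial.transform import Rotation as Ro
up=np.array([0,0,1.])
def h2(deg): a=np.radians(deg);return np.array([np.cos(a),np.sin(a),0])
def ori(z,y):
    z=z/np.linalg.norm(z);y=y/np.linalg.norm(y)
    return Ro.from_matrix(np.stack([np.cross(y,z),y,z],1)).as_quat(scalar_first=True)
def tcp(g,z): return np.array(g)+.011*z/np.linalg.norm(z)
MA=37.0; m=h2(MA); ty=np.cross(m,up); WC=np.array([.5005,.2091,0])
def tool(phi,t0,sg,mm=None):
    """tub pitch phi (0 standing, 90 lying), t0 tilt of tool back toward robot when standing"""
    mm=m if mm is None else mm; a=np.radians(phi-t0)
    z=-up*np.cos(a)+mm*np.sin(a); return z,ori(z,sg*np.cross(mm,up))
E
python3 - <<'E'
from h import *
for t0 in (0,20,30,40,50):
  for sg in (1,-1):
    out=[]
    z,q=tool(0,t0,sg); g=WC+m*.011+up*.088
    for back in(.1,0): out.append(inverse_kinematics(tcp(g-back*z,z),q))
    for phi,zz in((30,.16),(60,.16),(90,.12),(90,.041)):
        z,q=tool(phi,t0,sg); out.append(inverse_kinematics(tcp(WC-m*.02+up*zz,z),q))
    print(t0,sg,[None if o is None else np.round(o,2).tolist() for o in out])
B=np.array([.4785,-.1809,0])
for sg in(1,-1):
  print(sg,"regrasp",inverse_kinematics([*WC[:2],.05],ori(-up,sg*ty)),"stack",inverse_kinematics([*B[:2],.1],ori(-up,sg*h2(58.3))))
E
```

```text
0 1 [[0.34, -0.04, 1.46, -0.0, 1.72, 1.26], [0.34, -0.01, 1.61, -0.0, 1.54, 1.26], [0.18, -0.57, 2.01, 0.24, 1.23, 1.08], None, None, None]
0 -1 [[0.34, -0.04, 1.46, -0.0, 1.72, -1.88], [0.34, -0.01, 1.61, -0.0, 1.54, -1.88], [0.18, -0.57, 2.01, 0.24, 1.23, -2.07], None, None, None]
20 1 [[0.4, 0.35, 1.07, -0.09, 2.06, 1.3], [0.39, 0.29, 1.31, -0.09, 1.87, 1.3], [0.28, -0.27, 1.72, 0.06, 1.52, 1.21], [0.11, -0.72, 2.16, 0.38, 1.1, 0.97], None, None]
20 -1 [[0.4, 0.35, 1.07, -0.09, 2.06, -1.84], [0.39, 0.29, 1.31, -0.09, 1.87, -1.84], [0.28, -0.27, 1.72, 0.06, 1.52, -1.93], [0.11, -0.72, 2.16, 0.38, 1.1, -2.17], None, None]
30 1 [[0.42, 0.55, 0.87, -0.14, 2.23, 1.29], [0.41, 0.44, 1.17, -0.13, 2.04, 1.31], [0.32, -0.12, 1.58, -0.0, 1.68, 1.25], [0.18, -0.57, 2.01, 0.24, 1.23, 1.08], None, None]
30 -1 [[0.42, 0.55, 0.87, -0.14, 2.23, -1.85], [0.41, 0.44, 1.17, -0.13, 2.04, -1.84], [0.32, -0.12, 1.58, -0.0, 1.68, -1.9], [0.18, -0.57, 2.01, 0.24, 1.23, -2.07], None, None]
40 1 [[0.44, 0.76, 0.66, -0.2, 2.4, 1.27], [0.42, 0.59, 1.03, -0.18, 2.2, 1.3], [0.35, 0.03, 1.44, -0.05, 1.83, 1.27]
[... 506 characters left out ...]
, 2.33, 0.44, 0.88, 0.85]]
50 -1 [[0.45, 0.98, 0.42, -0.28, 2.59, -1.94], [0.43, 0.73, 0.9, -0.23, 2.35, -1.87], [0.38, 0.18, 1.31, -0.1, 1.98, -1.86], [0.28, -0.27, 1.72, 0.06, 1.52, -1.93], [0.11, -0.71, 2.23, 0.39, 1.03, -2.21], [0.11, -0.64, 2.33, 0.44, 0.88, -2.29]]
1 regrasp [ 3.33018483e-01 -2.23880493e-02  1.66797842e+00 -4.44089210e-16
  1.49600229e+00  1.25804299e+00] stack [-4.27960814e-01 -1.34595585e-01  1.68427609e+00 -4.44089210e-16
  1.59191215e+00 -1.44548777e+00]
-1 regrasp [ 3.33018483e-01 -2.23880493e-02  1.66797842e+00 -4.44089210e-16
  1.49600229e+00 -1.88354967e+00] stack [-4.27960814e-01 -1.34595585e-01  1.68427609e+00 -4.44089210e-16
  1.59191215e+00  1.69610489e+00]
```

```bash
cat > lay.py <<'E'
from h import *
T0=40; C2=WC+.07*m
def P(phi,g): z,q=tool(phi,T0,1); return tcp(g,z),q
z,q=tool(0,T0,1); g=WC+m*.011+up*.088
way=[(p,)+P(p,C2-.02*m+up*zz) for p,zz in((30,.17),(60,.17),(90,.13),(90,.048))]
assert all(inverse_kinematics(p,o) is not None for _,p,o in way)
p0,_=P(0,g-.1*z+up*.06)
move_to(p0,q); move_l(tcp(g-.09*z,z),.2); move_l(tcp(g,z),.08)
close(); print("gap",state()["finger_gap"],state()["finger_force"])
f0=state()["ft_force"]
move_l(tcp(g+up*.08,z),.08)
for _,p,o in way: move_l(p,.08,o)
s=state();print(s["time"],s["ft_force"],s["ee_pos"],"gap",s["finger_gap"])
cv2.imwrite("pics/lay.png",get_image("scene")["frame"][120:300,180:420].repeat(3,0).repeat(3,1))
E
python3 lay.py
```

```text
gap 0.06885693713806562 29.986493289470673
9.725 [ 0.10242034 -0.5068635  -1.91315373] [0.54766171 0.24431259 0.0419385 ] gap 0.06909374136514003
```

View pics/lay.png

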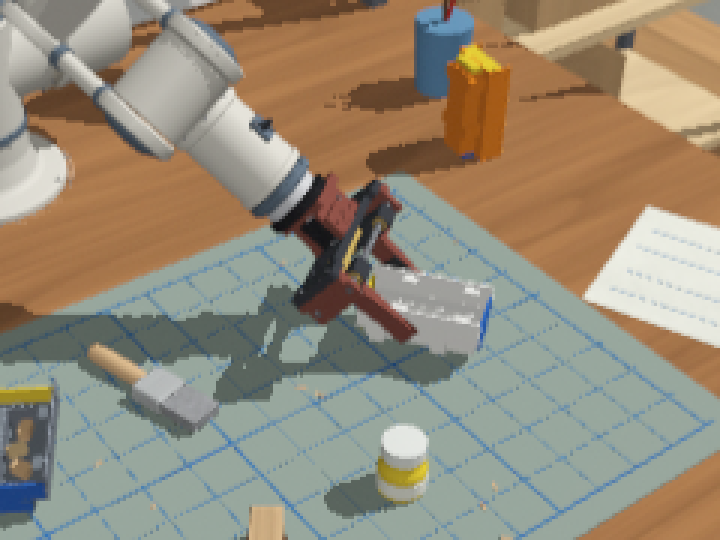

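The tub is held lying down, with its blue end pointing outwards to the right at about (485,320). Next I'll lower it to contact, release it, back off and check that the mouth faces up.

```bash
cat > rel.py <<'E'
from h import *
b=state();f0=b["ft_force"][2];p=np.array(b["ee_pos"]);zc=p[2]
while zc>p[2]-.012:
    zc-=.001; move_l([p[0],p[1],zc],.02); 
    f=state()["ft_force"][2]-f0
    if f>1.2: break
print("contact dz",zc-p[2],f,state()["moment"]-b["moment"])
gripper_open()
z,q=tool(90,40,1)
move_l(np.array(state()["ee_pos"])-.10*z,.12)
s=state();print(s["time"],s["finger_gap"])
move_l(np.array(s["ee_pos"])+np.array([-.1,-.1,.08]),.25,ori(-up,ty))
hold(.1)
for n in("top","scene"):
    im=get_image(n);cv2.imwrite(f"pics/{n}1.png",im["frame"]);np.save(f"pics/{n}1.npy",cloud(im))
a=cv2.imread("pics/top1.png")[160:250,190:310].repeat(4,0).repeat(3,1)
b=cv2.imread("pics/scene1.png")[190:250,270:370].repeat(4,0).repeat(4,1)
b=cv2.resize(b,(400,360));cv2.imwrite("pics/c3.png",np.hstack([a,b]))
T=np.load("pics/top1.npy");f=cv2.imread("pics/top1.png")
p=T.reshape(-1,3);c=f.reshape(-1,3);h=cv2.cvtColor(f,cv2.COLOR_BGR2HSV).reshape(-1,3)
r=(np.hypot(p[:,0]-.5564,p[:,1]-.2512)<.085)
m1=r&(p[:,2]>.04)&(p[:,2]<.075)
print(m1.sum(),np.percentile(p[m1,2],[5,50,95]),cv2.minAreaRect((p[m1,:2]*1000).astype(np.float32)))
ye=r&(h[:,0]>18)&(h[:,0]<35)&(h[:,1]>120);bl=r&(h[:,0]>100)&(h[:,0]<130)&(h[:,1]>150)&(p[:,2]>.025)
print("ye",ye.sum(),np.median(p[ye],0),"bl",bl.sum(),np.median(p[bl],0))
E
python3 rel.py
```

```text
contact dz -0.009000000000000008 1.825245323944942 [ 0.02328487 -0.0677202  -0.08896917]Traceback (most recent call last):
  File "rel.py", line 10, in <module>
    move_l(np.array(state()["ee_pos"])-.10*z,.12)
    ~~~~~~^^^^^^^^^^^^^^^^^^^^^^^^^^^^^^^^^^^^^^^
bench.IKError: the arm cannot follow that straight line within its joint ranges
```

```bash
sed -i '2,9d' rel.py; sed -i 's/^move_l(np.array(state()\["ee_pos"\])-.10\*z,.12)/move_l(np.array(state()["ee_pos"])+.09*up-.02*m,.12)/; s/\[-.1,-.1,.08\]/[-.1,-.12,.08]/' rel.py; sed -n 1,6p rel.py; python3 rel.py
```

```text
from h import *
move_l(np.array(state()["ee_pos"])+.09*up-.02*m,.12)
s=state();print(s["time"],s["finger_gap"])
move_l(np.array(s["ee_pos"])+np.array([-.1,-.12,.08]),.25,ori(-up,ty))
hold(.1)
for n in("top","scene"):
13.4583 0.0879055113305728
190 [0.04316815 0.05336452 0.06173664] ((556.7060546875, 251.20498657226562), (130.95367431640625, 69.43572998046875), 36.981285095214844)
ye 19 [0.49798183 0.22193063 0.03045745] bl 9 [0.60804647 0.28877325 0.04520507]
```

View pics/c3.png

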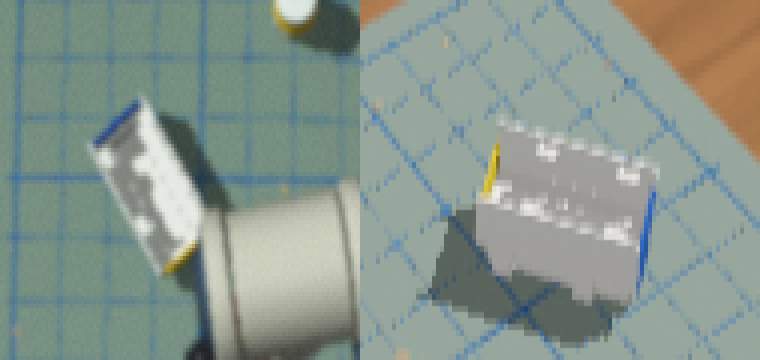

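The tub lies mouth up at (0.557, 0.251), axis 37°, just where I commanded it, so camera and arm agree. I'll take a second measurement of the grey tub from the latest pictures.

Run:
```python
from h import *
for n in("top0","top1","scene0","scene1"):
    p=np.load(f"pics/{n}.npy").reshape(-1,3)
    for lo in(.035,.045,.052):
        k=(np.hypot(p[:,0]-.4785,p[:,1]+.1809)<.085)&(p[:,2]>lo)&(p[:,2]<.075)
        print(n,lo,k.sum(),[np.round(v,1) for v in cv2.minAreaRect((p[k,:2]*1000).astype(np.float32))])
```

```text
top0 0.035 282 [array([ 479.2, -181.2]), array([ 70.8, 132.9]), np.float64(58.8)]
top0 0.045 206 [array([ 478.5, -180.9]), array([ 70.8, 131.3]), np.float64(58.7)]
top0 0.052 124 [array([ 477.5, -180.3]), array([ 70.8, 129. ]), np.float64(58.7)]
top1 0.035 278 [array([ 479.5, -181.9]), array([ 70.4, 133.3]), np.float64(58.4)]
top1 0.045 207 [array([ 478.5, -181.3]), array([ 70.4, 130.2]), np.float64(58.5)]
top1 0.052 124 [array([ 478., -181.]), array([ 70.4, 129. ]), np.float64(58.5)]
scene0 0.035 415 [array([ 480.4, -181. ]), array([ 69.5, 137.7]), np.float64(58.8)]
scene0 0.045 249 [array([ 481.8, -181.9]), array([ 69.5, 134.4]), np.float64(58.8)]
scene0 0.052 166 [array([ 481.6, -181.7]), array([ 69.5, 129.5]), np.float64(58.8)]
scene1 0.035 418 [array([ 480.1, -180.8]), array([ 69.8, 135.3]), np.float64(58.2)]
scene1 0.045 253 [array([ 481. , -181.5]), array([ 69.6, 132.8]), np.float64(58.2)]
scene1 0.052 167 [array([ 481. , -181.7]), array([ 69.3, 130.6]), np.float64(58.2)]
```

```bash
cat > st.py <<'E'
from h import *
C=np.array([.5566,.2512,0]);B=np.array([.479,-.1813,0])
q1=ori(-up,ty);q2=ori(-up,h2(58.6))
move_to(C+.16*up,q1); move_l(C+.032*up,.1)
close();s=state();print("gap",s["finger_gap"],s["ft_force"],s["time"])
move_l(C+.05*up,.05); hold(.1); move_l(C+.22*up,.15)
move_to(B+.22*up,q2); move_l(B+.10*up,.1); hold(.4)
s=state();print(s["time"],s["ft_force"],s["finger_gap"],s["ee_pos"])
move_l(B+.087*up,.03); hold(.2)
f0=state()["ft_force"][2];zc=.087
while zc>.077:
    zc-=.001; move_l([B[0],B[1],zc],.02); hold(.05); f=state()["ft_force"][2]-f0
    print(round(zc,4),round(f,2))
    if f>1.5: break
s=state();print(s["time"],s["ft_force"]);
im=get_image("scene");cv2.imwrite("pics/scene2.png",im["frame"])
cv2.imwrite("pics/c4.png",cv2.resize(im["frame"][200:310,120:260],(763,600)))
E
python3 st.py
```

```text
gap 0.06889547104182264 [-0.33595398  0.5002814   1.16660828] 17.375
23.35 [-0.11809044  0.16204963 -2.78321189] 0.06885672459434268 [ 0.47905291 -0.1813098   0.10013195]
0.086 -0.55
0.085 0.06
0.084 -0.22
0.083 -0.54
0.082 2.62
25.6333 [-0.05539363  0.49106284  0.99936484]
```

View pics/c4.png

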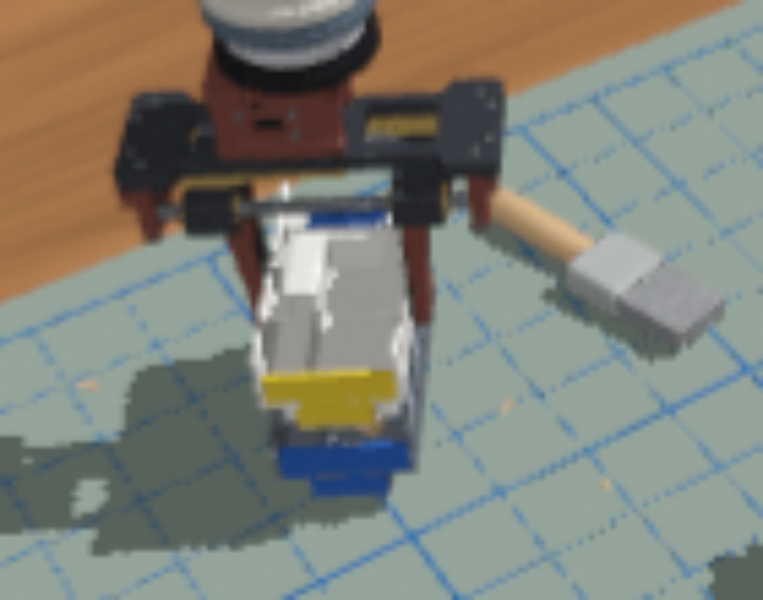

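Contact came exactly at the stacking height (TCP z 0.082). The yellow end at (330,395) sits over the blue end at (345,460). Releasing and checking.

Run:
```python
from h import *
gripper_open(); p=np.array(state()["ee_pos"])
move_l(p+.13*up,.1); move_l(p+np.array([-.1,.22,.15]),.25); hold(.2)
im=get_image("top");W=cloud(im);q=W.reshape(-1,3);cv2.imwrite("pics/top3.png",im["frame"])
si=get_image("scene");Q=cloud(si).reshape(-1,3)
r=lambda k,q:[np.round(v,1) for v in cv2.minAreaRect((q[k,:2]*1000).astype(np.float32))]
for n,a in(("top",q),("scene",Q)):
    d=np.hypot(a[:,0]-.479,a[:,1]+.1813)<.085
    for lo,hi in((.085,.13),(.03,.06)):
        k=d&(a[:,2]>lo)&(a[:,2]<hi);print(n,lo,k.sum(),r(k,a),np.percentile(a[k,2],[50,95]))
f=cv2.imread("pics/top0.png").astype(int)
for n,b in dict(brush=(310,343,205,270),jar=(275,303,145,175),tram=(322,352,145,177)).items():
    print(n,np.abs(f-im["frame"])[b[2]:b[3],b[0]:b[1]].mean())
cv2.imwrite("pics/c5.png",np.hstack([cv2.resize(im["frame"][120:280,230:430],(400,320)),cv2.resize(si["frame"][200:320,130:280],(400,320))]))
print(state()["time"],state()["ft_force"])
```

```text
top 0.085 300 [array([ 478.8, -182.3]), array([ 70.9, 133.9]), np.float64(58.3)] [0.10101555 0.11129867]
top 0.03 370 [array([ 477.8, -180.5]), array([ 69.7, 129.2]), np.float64(58.2)] [0.05436616 0.0593333 ]
scene 0.085 421 [array([ 478.8, -181.1]), array([ 69.4, 138.5]), np.float64(58.5)] [0.09814057 0.10864822]
scene 0.03 467 [array([ 480.5, -181. ]), array([ 69.7, 135.3]), np.float64(58.3)] [0.05390284 0.0588396 ]
brush 30.175602175602176
jar 1.9214285714285715
tram 2.027083333333333
29.0667 [-0.17324207  1.03338868 -0.4140613 ]
```

View pics/c5.png

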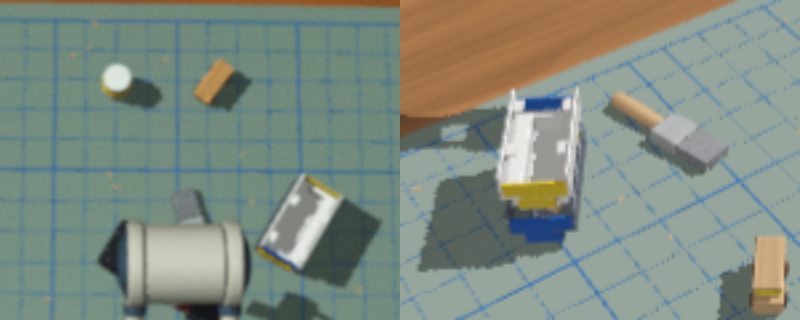

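The white tub sits level and square on the grey one, aligned to about 1–2 mm. Its rim is about 50 mm above the grey tub's, and its yellow end is over the blue end. The jar and tram are unchanged; the arm hides the brush from the top camera, but the scene view shows it in place. Handing in.

```bash
python3 -c "
from bench import *
print(job_done())"
```

```text
the job is handed in; nothing more can be done
None
```

The white tub was laid on its base and released, then regrasped and stacked squarely on the grey tub, yellow end over blue and feet on the ledges; the job was handed in at about 29 s, with the grey tub, jar, tram and brush left where they stood.

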